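# Weigh the cured adapter

## Task

The green printed hose adapter in the amber curing cabinet is cured and must be weighed: reach down through the round port above it, lift it off its pedestal, and stand it upright, flange down, near the middle of the scale's steel plate. Set it down rather than dropping it, and leave the grey adapter as it stands on the other pedestal.

Things in the scene. Friction and masses are not known exactly. Their poses are not given: they have to be found in the camera images.
- green_adapter: The part to weigh. Green printed hose adapter: round flange 50 mm across, 8 mm thick, below; round tube 28 mm in diameter upright on it; 70 mm tall in all, 40 g. Origin: centre of its underside, z up the tube. Stands upright on one of the two pedestals, within 7 mm of its axis; grip the tube from above. Its top is level with the underside of the cabinet's top, so only fingers need enter the port.
- grey_adapter: Bystander, to be left alone. Grey printed hose adapter: round flange 50 mm across, 8 mm thick, below; round tube 28 mm in diameter upright on it; 70 mm tall in all, 40 g. Origin: centre of its underside, z up the tube. It stands on the cabinet's other pedestal.
- cabinet: Fixed box 200 (x) by 360 (y) by 140 mm high, see-through amber on a white base. Its top panel (6 mm thick, upper face at 140 mm, black rims 3 mm higher) has two round ports of 140 mm diameter, centred at y = +85 and -85 mm, x = 0; under the centre of each a round pedestal 74 mm across, its top at 64 mm. Origin: centre of the underside, at table height; y along the long side, z up.
- scale_plate (a point): Centre of the upper face of the bench scale's steel plate, 170 mm square, 32 mm above the table; axes along the plate's edges, z up. The plate lies on a black housing 230 by 200 mm, 26 mm high, fixed to the table.
Things that resemble listed ones, but are neither listed nor needed, are in the scene too. Of the things that look like the green_adapter, the middle-sized one is meant.

How it is judged (in metres and radians):
On the way:
1. the green adapter is lifted clear out of the cabinet, above its top (z of green_adapter in the frame of cabinet above 0.145 m), for 0.1 s.
At the end, for the whole second after the job is handed in: The green adapter stands at rest on the scale's plate, flange down, upright within 10 degrees, its centre within 60 mm of the plate's centre along both of the plate's edges; the grey adapter is within 15 mm of where it started and upright within 10 degrees (x of green_adapter in the frame of scale_plate between -0.06 and 0.06 m and y of green_adapter in the frame of scale_plate between -0.06 and 0.06 m and z of green_adapter in the frame of scale_plate between -0.008 and 0.008 m and angle between each of green_adapter, grey_adapter's own z axis and vertical below 0.175 rad and linear speed of green_adapter below 0.02 m/s and distance of grey_adapter from where it was at the start of the episode below 0.015 m); the robot touches nothing.
It fails at once if the green adapter is let go more than 25 mm above the scale's plate (horizontal distance between green_adapter and scale_plate below 0.15 m and z of green_adapter in the frame of scale_plate above 0.025 m and contact force between the fingers and green_adapter below 0.01 N).
It fails at once if the grey adapter is pushed more than 15 mm or lifted (distance of grey_adapter from where it was at the start of the episode above 0.015 m).
It also fails if it takes over 40 s, if anything falls off the work surface, if the arm or the gripper's body presses on something with over 40 N, if the wrist force passes 120 N, or if a joint passes its speed limit or range.

## Robot

A 6-joint arm with a two-finger parallel gripper is mounted at the origin on the work surface. World frame = base frame: x ahead of the robot, y to its left, z up, the work surface at z = 0. Lengths are in mm, angles in rad, forces in N, time in s.
With the tool pointing down it reaches from about 225 to 875 mm from the base axis. Payload 3.4 kg.
Tool frame: the origin (TCP) lies between the finger pads; the fingertips stand 19 mm ahead of it and the grasp point (between the pads) is the TCP (nose_length is the distance from the TCP to the fingertips, in mm); z points along the fingers, x is the direction in which the jaws open and shut, and the axes are right-handed (so a half turn about z gives the same grasp; the last joint's range is limited). The gripper opens to 85 mm and grips with 20 to 120 N. Pads are 22 mm wide; open, the fingers measure 114 mm over their backs; the gripper's body (76 mm by 85 mm) begins 54 mm behind the grasp point. The pads swing forward as they close: fully open they stand 13 mm farther back than shut.
Start: joints at [-1.369, 0.276, 1.505, -0, 1.361, -0.121], TCP at [182.402, -545.335, 250.328] pointing down, gripper open.
Joint ranges: [-2.89, 2.89], [-0.75, 2.08], [0.22, 2.7], [-1.18, 4.32], [0.11, 2.71], [-2.7, 2.7]. Speed limits (rad/s): [2.57, 2.57, 3.14, 3.14, 3.14, 3.14].

## Interface

Orientations are given as a rotation vector (axis times angle).
In Python, from cell import state, get_image, camera_info, hand_in, nose_length gives the robot as it stands. The module is installed in compiled form; this text tells all that it offers.
- The arm moves only by the shell command python3 -m handwheel 'ROWS' [FORCE]. ROWS is a JSON object of lists of equal length, an entry for each row: "dr": the turn, a rotation vector about the world's x, y, z in units of 6 degrees (1.0 is 6 degrees), a list of three; "travel": the shift along the world's x, y, z in units of 40 mm (1.0 is 40 mm), a list of three; "gripper": the gripper's target within -1 to 1 (fully open at 1, half-way at 0, shut at -1). A call has 1 to 20 rows; each row shifts and turns the pose as measured when the row begins; what a row does not reach is not made up. A row lasts 1/8 s, in which the tool goes at most 62.5 mm and 10.7 degrees, less where a joint would pass 70% of its speed; a pose out of reach is approached as far as the arm can. A call is refused whole if a number of a shift passes 1 or a number of a turn 1, either way. A call with a gripper value outside its range is refused whole. The fingers move at their own pace and stop on an object; FORCE is the grip in N (left out, the last holds). Time passes only in rows, so rows that do not move let the fingers close. It gives the time, the measured TCP pose, the force and the opening at its end, in the units of the state.
- state(): the state, without advancing time (a new reading comes with each control period).
- get_image(name): name is "side" or "top" or "wrist"; returns the picture (384x512x3 uint8, red, green, blue); there is no depth.
- camera_info(name): a dict with "mtx" (3x3 intrinsics, pixels), "R" (3x3) and "t" (3): a world point X has camera coordinates R X + t; the wrist camera has in their place "hand_eye" (4x4, takes a point from camera to tool coordinates, whose origin is the TCP and whose axes are the tool frame's). Camera axes: x right, y down, z forward; pixel columns grow to the right and rows downward; lengths in mm; the calibration is good to about 2 mm. A picture is of the moment at which its call begins: read the wrist's pose just before it. camera_info takes no time and is no camera call.
- hand_in(): hands the job in, once; it reports no verdict.
The state is a dict: "t": time; "q": joint angles; "qd": joint speeds; "joint_torque": joint torques, N m; "position": TCP position; "ee_rot": TCP orientation; "ft_force": force on the tool from outside, world axes, zero at the start; "torque": the same for the moment, N m; "width": finger opening in mm.
Only numpy, scipy, OpenCV 4.12 (cv2) and the standard library are available. Lean on these libraries where they do the work, as an engineer would, in place of code of your own. Each camera call takes 0.05 s, during which the arm holds its last target. There are 200 camera calls.

## Working session

There is one attempt and no reset: what is moved stays moved. The work goes in short steps, Python scripts to look and compute and a shell command to move; the robot and the scene stay as the last step left them, time stands still between calls to the robot, and variables do not carry over. Pictures are saved under pics/ and viewed, about 8 in all and at most 12, crops included, and the job is handed in when it is done.

```bash
mkdir -p pics
python3 - <<'E'
from cell import *
import cv2,numpy as np
s=state();print({k:np.round(v,3) for k,v in s.items()},nose_length if not callable(nose_length) else nose_length())
for n in("top","side"):
    im=get_image(n);np.save(f"pics/{n}0.npy",im);cv2.imwrite(f"pics/{n}0.png",im[:,:,::-1])
    c=camera_info(n);print(n,np.round(c["mtx"],1).tolist(),np.round(c["R"],3).tolist(),np.round(c["t"],1),(-c["R"].T@c["t"]).round())
E
```

```text
{'t': np.float64(0.0), 'q': array([-1.369,  0.277,  1.506,  0.   ,  1.361, -0.121]), 'qd': array([ 0.002, -0.001,  0.002, -0.   ,  0.   , -0.   ]), 'joint_torque': array([-0.0000e+00, -4.1678e+01, -2.4580e+01, -0.0000e+00,  1.1000e-02,
        0.0000e+00]), 'position': array([ 182.285, -544.796,  249.416]), 'ee_rot': array([-2.549e+00,  1.835e+00,  2.000e-03]), 'ft_force': array([ 1.158, -0.276,  0.213]), 'torque': array([ 0.003, -0.004, -0.028]), 'width': np.float64(85.358)} 19.0
top [[438.8, 0.0, 257.8], [0.0, 438.8, 195.7], [0.0, 0.0, 1.0]] [[0.026, -1.0, 0.012], [-0.991, -0.027, -0.132], [0.133, -0.008, -0.991]] [  72.5  543.3 1228.5] [ 374.   97. 1289.]
side [[368.3, 0.0, 253.7], [0.0, 368.3, 194.4], [0.0, 0.0, 1.0]] [[-0.933, -0.36, -0.015], [-0.174, 0.487, -0.856], [0.315, -0.796, -0.516]] [501.9 123.9 872.5] [215. 815. 564.]
```

View pics/top0.png

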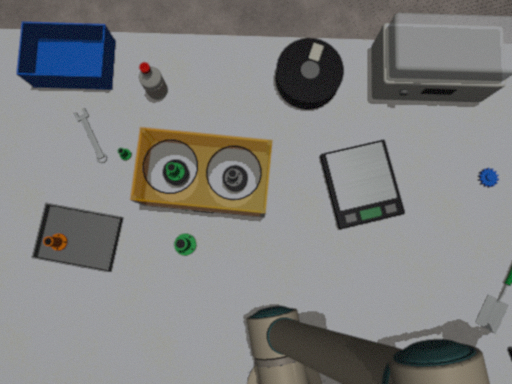

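View pics/side0.png

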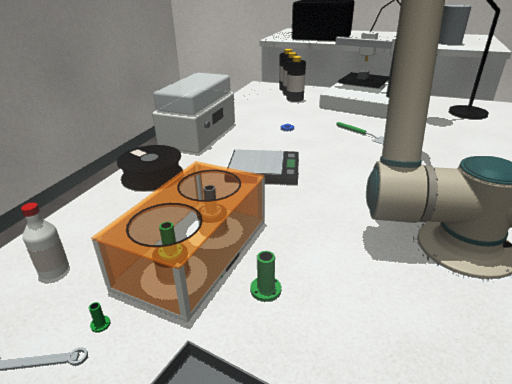

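Top view: three green adapter lookalikes. They are a small one at (124,153), the one in the cabinet's left port at (175,171), and a large one on the table at (185,244). The grey adapter is in the right port at (235,178), and the scale plate is near (362,178). The middle-sized one in the cabinet fits the description. I'll measure it and check it in a crop.

```bash
cat > h.py <<'E'
from cell import *
import cv2,numpy as np
def ray(n,uv,z):
    c=camera_info(n);R,t=np.array(c["R"]),np.array(c["t"]);o=-R.T@t
    d=R.T@np.linalg.solve(c["mtx"],[*uv,1.]);return o+d*(z-o[2])/d[2]
def proj(n,X):
    c=camera_info(n);p=np.array(c["mtx"])@(np.array(c["R"])@X+np.array(c["t"]));return p[:2]/p[2]
def blobs(m,a=30):
    return [c for c in cv2.findContours(m.astype(np.uint8),cv2.RETR_EXTERNAL,cv2.CHAIN_APPROX_NONE)[0] if cv2.contourArea(c)>a]
E
python3 - <<'E'
from h import *
im=np.load("pics/top0.npy");hsv=cv2.cvtColor(im,cv2.COLOR_RGB2HSV);H,S,V=cv2.split(hsv)
for c in blobs((H>45)&(H<80)&(S>110)):
    (x,y),r=cv2.minEnclosingCircle(c);print("green",x,y,r,ray("top",(x,y),72).round())
am=(H>10)&(H<28)&(S>140); 
c=max(blobs(am),key=cv2.contourArea);print("amber",cv2.minAreaRect(c)); b=cv2.boxPoints(cv2.minAreaRect(c));print([ray("top",p,140).round()[:2].tolist() for p in b])
# inner white ports
hole=np.zeros_like(H);cv2.drawContours(hole,[c],-1,1,-1)
for k in blobs((hole>0)&~am,400):
    e=cv2.fitEllipse(k);print("port",np.round(e[0],1),np.round(e[1],1),ray("top",e[0],140).round())
# scale: dark housing and bright plate
roi=np.zeros_like(H);roi[130:235,310:415]=1
d=max(blobs((roi>0)&(V<80)),key=cv2.contourArea);r=cv2.minAreaRect(d);print("housing",r,ray("top",r[0],26).round())
for p in cv2.boxPoints(r):print(ray("top",p,26).round())
hm=np.zeros_like(H);cv2.drawContours(hm,[cv2.convexHull(d)],-1,1,-1)
p=max(blobs((hm>0)&(V>110)),key=cv2.contourArea);r=cv2.minAreaRect(p);print("plate",r,ray("top",r[0],32).round())
for q in cv2.boxPoints(r):print(ray("top",q,32).round())
cr=im[110:270,100:290,::-1];cv2.imwrite("pics/crop1.png",cv2.resize(cr,None,fx=4,fy=3.75,interpolation=cv2.INTER_CUBIC)[:600,:])
si=np.load("pics/side0.npy");H,S,V=cv2.split(cv2.cvtColor(si,cv2.COLOR_RGB2HSV))
for c in blobs((H>40)&(H<85)&(S>110)):print("side green",cv2.boundingRect(c))
E
```

```text
green 509.5 276.5 7.648629188537598 [ 331. -610.   72.]
green 184.80612182617188 244.16531372070312 10.545614242553711 [396. 284.  72.]
green 371.0 212.5 10.111974716186523 [ 498. -230.   72.]
green 174.5 170.5 10.12432861328125 [601. 323.  72.]
green 124.86363983154297 153.31817626953125 5.794440269470215 [647. 465.  72.]
amber ((200.8426513671875, 170.86268615722656), (134.33779907226562, 75.00971984863281), 5.572198390960693)
[[502.0, 422.0], [705.0, 415.0], [679.0, 55.0], [477.0, 70.0]]
port [234.7 177.7] [55.8 66.3] [574. 150. 140.]
port [171.5 169.8] [53.8 61.7] [590. 319. 140.]
housing ((361.3529968261719, 183.9117431640625), (77.61139678955078, 69.12265014648438), 75.96376037597656) [ 585. -215.   26.]
[669. -89.  26.]
[ 726. -287.   26.]
[ 503. -339.   26.]
[ 449. -144.   26.]
plate ((360.8823547363281, 175.5294189453125), (58.20854949951172, 58.20854949951172), 75.96376037597656) [ 609. -212.   32.]
[ 669. -109.   32.]
[ 717. -275.   32.]
[ 550. -314.   32.]
[ 504. -150.   32.]
side green (89, 302, 21, 30)
side green (251, 278, 30, 23)
side green (258, 251, 17, 12)
side green (159, 222, 16, 22)
side green (337, 122, 28, 11)
```

View pics/crop1.png

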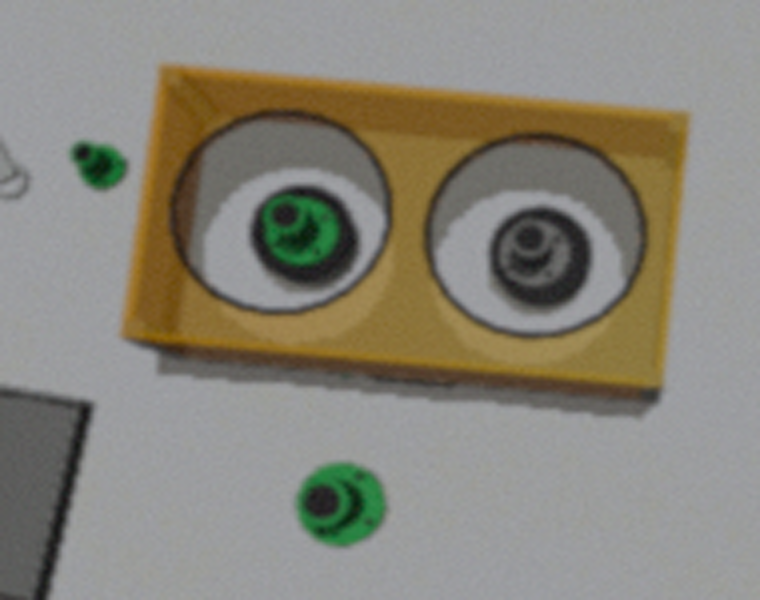

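The crop shows the cabinet's green adapter upright in the left port, with its bore at about top pixel (171,166). Its size falls between the other two. The grey one is in the other port.

```bash
python3 - <<'E'
from h import *
from scipy.spatial.transform import Rotation as Ro
print("tube top",ray("top",(171.2,166.5),134).round(1),"port",ray("top",(170.3,166.3),142).round(1),"big",ray("top",(181,244),100).round())
si=np.load("pics/side0.npy")
print("side tube top seen y~222-227:",[ray("side",(167,v),134).round(1).tolist() for v in (222,225,228)])
print("grey",ray("top",(232.5,173.5),134).round(), "port2",ray("top",(234,172.6),142).round())
print(Ro.from_rotvec(state()["ee_rot"]).as_matrix().round(3)); print(np.array(camera_info("wrist")["hand_eye"]).round(2).tolist())
E
python3 -m handwheel '{"travel":[[0.4,1,0],[0.4,1,0],[0.4,1,0],[0.4,1,0],[0.4,1,0],[0.4,1,0],[0.4,1,0],[0.4,1,0],[0.4,1,0],[0.5,1,0],[0.5,1,0],[0.5,1,0]],"dr":[[0,0,0],[0,0,0],[0,0,0],[0,0,0],[0,0,0],[0,0,0],[0,0,0],[0,0,0],[0,0,0],[0,0,0],[0,0,0],[0,0,0]],"gripper":[1,1,1,1,1,1,1,1,1,1,1,1]}'
```

```text
tube top [600.4 321.  134. ] port [599.3 321.8 142. ] big [396. 290. 100.]
side tube top seen y~222-227: [[603.9, 311.5, 134.0], [598.2, 320.5, 134.0], [592.6, 329.2, 134.0]]
grey [586. 157. 134.] port2 [587. 152. 142.]
[[ 0.317 -0.948 -0.   ]
 [-0.948 -0.317  0.002]
 [-0.002 -0.    -1.   ]]
[[1.0, 0.0, -0.0, 0.93], [0.0, 0.95, 0.32, -81.39], [0.0, -0.32, 0.95, -123.16], [0.0, 0.0, 0.0, 1.0]]
t: 1.6
position: [387.6, -50.3, 245.0]
ee_rot: [-2.538, 1.843, 0.008]
ft_force: [0.8, -0.2, -0.1]
width: 85.4
```

```bash
python3 -m handwheel '{"travel":[[0.6,0.95,0.1],[0.6,0.95,0.1],[0.6,0.95,0],[0.6,0.95,0],[0.6,0.95,0],[0.6,0.95,0],[0.6,0.95,0],[0.5,0.95,0],[0.5,0.95,0],[0.4,0.8,0],[0,0,0]],"dr":[[0,0,0],[0,0,0],[0,0,0],[0,0,0],[0,0,0],[0,0,0],[0,0,0],[0,0,0],[0,0,0],[0,0,0],[0,0,0]],"gripper":[1,1,1,1,1,1,1,1,1,0.5,0.5]}' 30
python3 - <<'E'
from h import *
from scipy.spatial.transform import Rotation as Ro
s=state();im=get_image("wrist");np.save("pics/w1.npy",im);cv2.imwrite("pics/w1.png",im[:,:,::-1])
c=camera_info("wrist");print(s["position"].round(1),s["width"],np.array(c["mtx"]).round(1).tolist())
T=np.eye(4);T[:3,:3]=Ro.from_rotvec(s["ee_rot"]).as_matrix();T[:3,3]=s["position"];T=T@np.array(c["hand_eye"]);np.save("pics/T1.npy",T)
X=np.linalg.inv(T)@[600,321,134,1];p=c["mtx"]@X[:3];print("expected",p[:2]/p[2])
E
```

```text
t: 2.98
position: [615.7, 340.1, 246.8]
ee_rot: [2.545, -1.837, -0.014]
ft_force: [-0.3, -0.9, -0.0]
width: 63.9
[615.7 340.1 246.8] 63.86485699285907 [[336.7, 0.0, 255.9], [0.0, 336.7, 190.4], [0.0, 0.0, 1.0]]
expected [273.29354693 218.73356778]
```

View pics/w1.png

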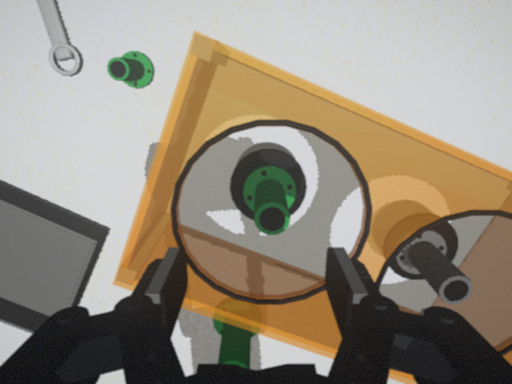

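The wrist view shows the tube top at about (272,217). The position found from two views predicted (273,219), so they agree. I'll centre the gripper, stop just above the rim, then go down.

```bash
python3 -m handwheel '{"travel":[[-0.4,-0.48,-0.5],[0,0,-0.6],[0,0,-0.6],[0,0,0]],"dr":[[0,0,0],[0,0,0],[0,0,0],[0,0,0]],"gripper":[0.5,0.5,0.5,0.5]}'
```

```text
t: 3.52
position: [596.1, 314.1, 177.5]
ee_rot: [2.537, -1.838, -0.014]
ft_force: [0.1, 0.8, 1.0]
width: 64.0
```

```bash
python3 -m handwheel '{"travel":[[0.1,0.17,0],[0,0,0]],"dr":[[0,0,0],[0,0,0]],"gripper":[0.5,0.5]}'; python3 -m handwheel '{"travel":[[0,0,-0.6],[0,0,-0.5],[0,0,-0.5],[0,0,0]],"dr":[[0,0,0],[0,0,0],[0,0,0],[0,0,0]],"gripper":[0.5,0.5,0.5,0.5]}'
```

```text
t: 3.78
position: [601.1, 320.6, 179.9]
ee_rot: [2.538, -1.841, -0.011]
ft_force: [-0.6, 0.3, 0.1]
width: 64.0
t: 4.28
position: [604.0, 322.1, 119.6]
ee_rot: [-2.543, 1.842, 0.002]
ft_force: [0.1, -0.0, 0.2]
width: 63.7
```

Run:
```python
from h import *
a=get_image("wrist");b=get_image("side")
cv2.imwrite("pics/g1.png",np.hstack([cv2.resize(a[120:,100:420],(400,330)),cv2.resize(b[130:294,90:290],(400,330))])[:,:,::-1]);print(state()["position"])
```

```text
[605.42055581 322.62277753 121.58884563]
```

View pics/g1.png

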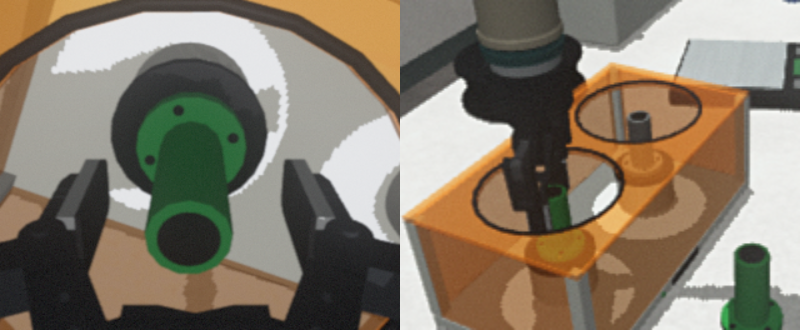

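The tube is centred between the pads and the fingers are inside the port. I'll trim the position and close.

```bash
python3 -m handwheel '{"travel":[[-0.1,-0.03,-0.2],[0,0,0],[0,0,0],[0,0,0],[0,0,0],[0,0,0],[0,0,0],[0,0,0]],"dr":[[0,0,0],[0,0,0],[0,0,0],[0,0,0],[0,0,0],[0,0,0],[0,0,0],[0,0,0]],"gripper":[0.5,0.5,-1,-1,-1,-1,-1,-1]}' 30
```

```text
t: 5.38
position: [602.6, 322.0, 116.3]
ee_rot: [-2.536, 1.837, -0.005]
ft_force: [-0.8, -0.2, 1.0]
width: 27.3
```

```bash
python3 -m handwheel '{"travel":[[0,0,0.3],[0,0,0.5],[0,0,0.6],[0,0,0.6],[0,0,0.6],[0,0,0.5],[0,0,0],[0,0,0]],"dr":[[0,0,0],[0,0,0],[0,0,0],[0,0,0],[0,0,0],[0,0,0],[0,0,0],[0,0,0]],"gripper":[-1,-1,-1,-1,-1,-1,-1,-1]}'
python3 - <<'E'
from h import *
a=get_image("wrist");b=get_image("side");c=get_image("top")
cv2.imwrite("pics/g2.png",np.hstack([cv2.resize(a,(400,300)),cv2.resize(b[60:300,70:390],(400,300))])[:,:,::-1]);s=state();print(s["position"],s["width"])
E
```

```text
t: 6.38
position: [602.4, 321.9, 248.5]
ee_rot: [-2.534, 1.836, -0.008]
ft_force: [0.4, -0.3, -2.1]
width: 27.4
[602.39143335 321.88543769 247.98488558] 27.27952901261853
```

View pics/g2.png

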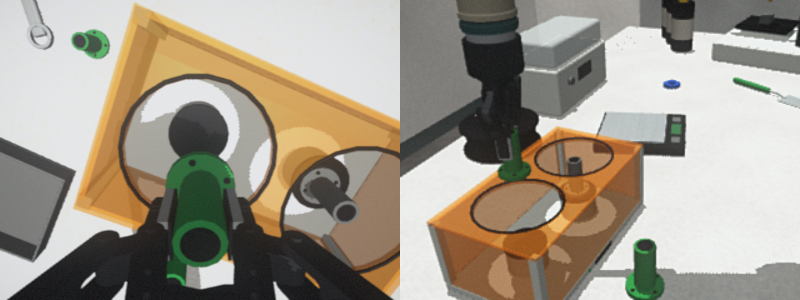

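The view shows the adapter held upright above the cabinet's top, with the grey one still on its pedestal. Now over to the scale.

```bash
python3 -m handwheel '{"travel":[[0,-0.4,0],[0,-0.8,0],[0,-1,0],[0,-1,0],[0,-1,0],[0,-1,0],[0,-1,0],[0,-1,0],[0,-1,0],[0,-1,0],[0,-1,0],[0,-1,0],[0,-0.8,0],[0,-0.6,0],[0,-0.3,0],[0,0,0],[0,0,0]],"dr":[[0,0,0],[0,0,0],[0,0,0],[0,0,0],[0,0,0],[0,0,0],[0,0,0],[0,0,0],[0,0,0],[0,0,0],[0,0,0],[0,0,0],[0,0,0],[0,0,0],[0,0,0],[0,0,0],[0,0,0]],"gripper":[-1,-1,-1,-1,-1,-1,-1,-1,-1,-1,-1,-1,-1,-1,-1,-1,-1]}'
```

```text
t: 8.65
position: [589.2, -223.7, 237.9]
ee_rot: [2.535, -1.848, -0.012]
ft_force: [0.5, 0.7, 0.4]
width: 27.1
```

```bash
python3 -m handwheel '{"travel":[[0.25,0.15,-0.5],[0.25,0.15,-0.7],[0,0,-0.7],[0,0,-0.7],[0,0,-0.4],[0,0,0],[0,0,0]],"dr":[[0,0,0],[0,0,0],[0,0,0],[0,0,0],[0,0,0],[0,0,0],[0,0,0]],"gripper":[-1,-1,-1,-1,-1,-1,-1]}'
python3 - <<'E'
from h import *
b=get_image("side");c=get_image("top");a=get_image("wrist")
cv2.imwrite("pics/p1.png",np.hstack([cv2.resize(b[90:210,200:340],(350,300)),cv2.resize(a,(400,300))])[:,:,::-1]);s=state();print(s["position"],s["width"])
E
```

```text
t: 9.52
position: [612.0, -202.2, 109.6]
ee_rot: [2.544, -1.839, -0.017]
ft_force: [-0.5, 0.3, -0.8]
width: 27.0
[ 611.99315186 -202.6695995   110.21782945] 27.102704118841206
```

View pics/p1.png

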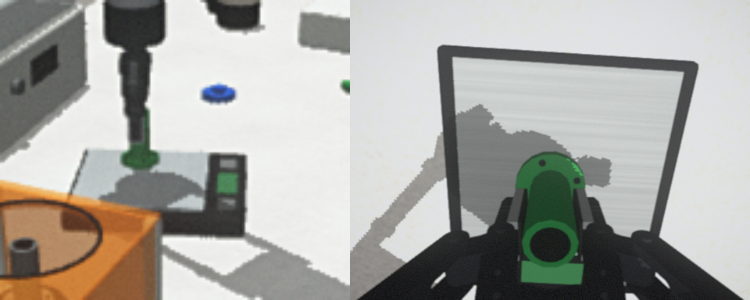

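The adapter hangs upright over the plate's middle, within about 10 mm, with its underside about 26 mm above the plate. I'll lower it gently and watch the force.

```bash
python3 -m handwheel '{"travel":[[0,-0.15,-0.2],[0,0,-0.2],[0,0,-0.1],[0,0,0],[0,0,0]],"dr":[[0,0,0],[0,0,0],[0,0,0],[0,0,0],[0,0,0]],"gripper":[-1,-1,-1,-1,-1]}'
```

```text
t: 10.3
position: [612.4, -210.0, 90.1]
ee_rot: [2.544, -1.841, -0.011]
ft_force: [0.2, 0.4, -0.7]
width: 27.4
```

```bash
python3 -m handwheel '{"travel":[[0,0,-0.1],[0,0,0],[0,0,0]],"dr":[[0,0,0],[0,0,0],[0,0,0]],"gripper":[-1,-1,-1]}';python3 -m handwheel '{"travel":[[0,0,-0.05],[0,0,0]],"dr":[[0,0,0],[0,0,0]],"gripper":[-1,-1]}'
```

```text
t: 10.68
position: [612.6, -209.9, 86.1]
ee_rot: [2.544, -1.841, -0.011]
ft_force: [-0.1, -0.0, -0.1]
width: 27.3
t: 10.92
position: [612.8, -210.0, 84.5]
ee_rot: [2.544, -1.841, -0.009]
ft_force: [0.7, 0.2, -1.1]
width: 27.1
```

```bash
python3 -m handwheel '{"travel":[[0,0,-0.05],[0,0,0]],"dr":[[0,0,0],[0,0,0]],"gripper":[-1,-1]}';python3 -m handwheel '{"travel":[[0,0,-0.05],[0,0,0]],"dr":[[0,0,0],[0,0,0]],"gripper":[-1,-1]}'
```

```text
t: 11.18
position: [612.9, -210.2, 84.8]
ee_rot: [2.544, -1.841, -0.007]
ft_force: [-0.0, -0.2, -1.1]
width: 27.2
t: 11.42
position: [613.0, -210.3, 84.6]
ee_rot: [2.544, -1.841, -0.005]
ft_force: [-0.2, 0.4, -1.3]
width: 27.6
```

```bash
python3 -m handwheel '{"travel":[[0,0,-0.1],[0,0,0]],"dr":[[0,0,0],[0,0,0]],"gripper":[-1,-1]}'
```

```text
t: 11.68
position: [613.1, -210.6, 85.0]
ee_rot: [2.544, -1.841, -0.002]
ft_force: [0.2, 0.9, -0.8]
width: 27.2
```

The height has stopped at about 85 mm, where contact was predicted (84), so it is on the plate or within 1–2 mm of it. I'll release partway, then retreat straight up.

```bash
python3 -m handwheel '{"travel":[[0,0,0],[0,0,0],[0,0,0],[0,0,0],[0,0,0]],"dr":[[0,0,0],[0,0,0],[0,0,0],[0,0,0],[0,0,0]],"gripper":[-0.1,0.2,0.5,0.5,0.5]}'; python3 -m handwheel '{"travel":[[0,0,0.3],[0,0,0.6],[0,0,0.9],[0,0,0.9],[0,0,0.9],[0,0,0.6],[0,0,0],[0,0,0]],"dr":[[0,0,0],[0,0,0],[0,0,0],[0,0,0],[0,0,0],[0,0,0],[0,0,0],[0,0,0]],"gripper":[0.5,0.5,0.5,0.5,0.5,0.5,0.5,0.5]}'
python3 - <<'E'
from h import *
a=get_image("wrist");b=get_image("side");c=get_image("top")
cv2.imwrite("pics/f1.png",np.vstack([np.hstack([cv2.resize(b[90:210,200:360],(400,300)),cv2.resize(a,(400,300))]),cv2.resize(c[120:270,100:500],(800,300))])[:,:,::-1]);s=state();print(s["position"],s["width"])
for X in([610,-212,32],[610,-212,102]):print(proj("side",X).round(),proj("top",X).round())
E
```

```text
t: 12.3
position: [612.5, -210.3, 82.3]
ee_rot: [2.544, -1.84, -0.007]
ft_force: [-0.4, 0.1, 0.4]
width: 63.9
t: 13.3
position: [611.8, -209.9, 260.2]
ee_rot: [2.545, -1.841, -0.001]
ft_force: [0.4, 0.5, 0.1]
width: 64.0
[ 611.70625614 -209.90506519  259.48424081] 64.17759314111385
[256. 160.] [361. 175.]
[256. 141.] [367. 171.]
```

View pics/f1.png

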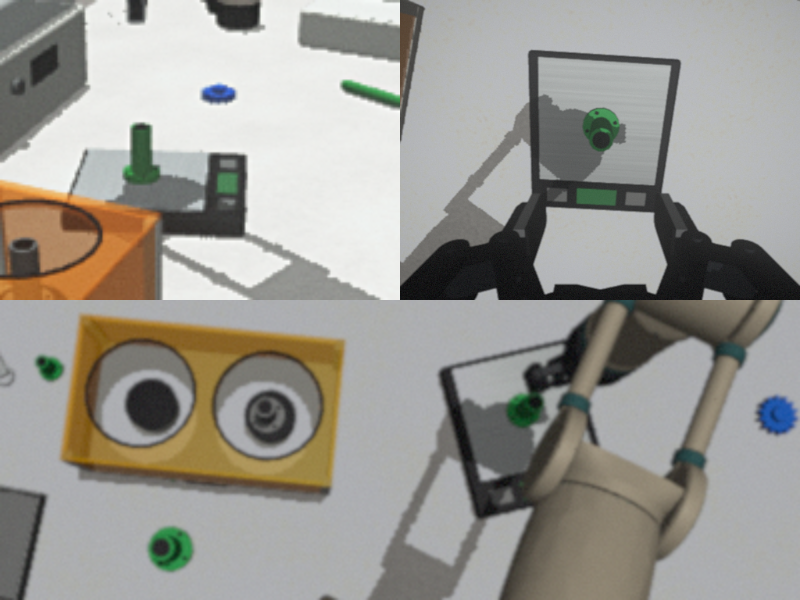

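The adapter stands upright near the plate's centre: in the wrist panel the flange is at (601,125) and the plate's middle at about (602,120). The left port is empty, the grey adapter looks unmoved, and the gripper is clear.

```bash
python3 -c "from cell import *; print(hand_in())"
```

```text
the job is handed in; nothing more can be done
None
```

The green adapter now stands flange down near the middle of the scale's plate, and I handed the job in at about 13.5 s of the 40 s allowed. I picked it as the middle-sized of the three green lookalikes, gripped the tube through the port, and lifted its underside to about 196 mm above the table. I then lowered it onto the plate and let go.

**Last checks:**
- **Placement:** the final pictures show it upright. The TCP let go at (612, -210) mm, against a measured plate centre of about (610, -212).
- **Grey adapter:** it looks unmoved and upright on its pedestal, judged by eye and not measured.
- **Robot:** the gripper is open and about 175 mm above where it let go, touching nothing.

**One unclear sign:** at set-down the wrist force stayed within its noise of about 1 N, so it did not clearly show contact. I judged contact by the TCP stopping at about 85 mm, where 84 mm was predicted. The TCP settled about 2.5 mm lower once the fingers opened. That fits the part being pressed lightly on the plate, but a gap of 1–2 mm can't be ruled out.

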